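# Lay the spiral fossil slab face up against the label rail

## Task

Three stone fossil slabs stand on edge in the felt-lined display tray with their fossils facing away from the robot. Push over the slab with the round spiral fossil so that it falls towards the robot and lies on its back, fossil up, then push it along the felt until its edge is flush against the tray's near rail. Only push it, never pick it up; leave the other two slabs standing and everything else on the table undisturbed.

Things in the scene. Friction and masses are not known exactly. Their poses are not given: they have to be found in the camera images.
- tray: Light wooden display tray fixed on the table, 260 (its x) by 430 mm (y). Origin on the table top. A flat grey felt bed lies 16 mm above it. Rails 14 mm higher than the bed line the near side (-x, towards the robot) and both short sides (inner faces y = +-203 mm); the far side is open, the felt ending at x = 138 mm. Axes: x away from the robot, y to its left, z up.
- tray_rail (a point): Middle of the foot of the near rail's inner face, at bed height: 100 mm from the tray's origin along the tray's -x. Its axes are the tray's. The inner face runs along y.
- spiral_slab: The slab to tip: stone, about 0.5 kg (varies), 30 mm thick (its x), 80 wide (y), 85 high (z), loose on the felt, edges rounded 3 mm. On its +x face a coiled fossil 52 mm across, up to 5 mm proud, centred 38 mm above the foot. Origin: centre of the underside as it stands. At the start +x points away from the robot; laid on its back, +x points up and z to the near rail.
- slab_back_foot (a point): On the spiral slab: middle of the lower edge of its back (the face without a fossil, towards the robot at the start). Pushed near its top towards the robot, the slab topples over this edge.
- slab_back_top (a point): On the spiral slab: middle of the upper edge of its back, 85 mm above slab_back_foot as it stands. This edge ends against the near rail.
- frond_slab: Slab of the same stone, size and axes, standing in the same tray, with a leaf frond (stem and slanting ribs) on its +x face. Must stay standing. The slabs stand in a row along the tray's y, about 130 mm apart between centres, in any order.
- coral_slab: Slab of the same stone, size and axes, standing in the same tray, with nine scattered round bumps on its +x face. Must stay standing.
- jar: Lidded glass jar, 60 mm across, 75 mm high, standing on the table left of the tray. Origin at the centre of its underside. Bystander.
- loupe: Hand magnifier lying flat on the table left of the tray: black-rimmed lens 66 mm across, 75 mm black handle along its -x. Origin under the lens centre. Bystander.
- brush: Cleaning brush lying on the table right of the tray, along its own x. Bystander.
- hammer: Hammer lying on the table far right of the tray, along its own x. Bystander.
- nodule: Rounded lump of stone, 55 by 45 by 46 mm, on the table right of the tray. Origin under its centre. Bystander.
- slab_mid (a point): On the spiral slab: the middle of its thickness, width and height.
Not all that is in view belongs to the job. Leave any green look-alike of the spiral_slab alone. What is shaped like the frond_slab but turquoise is not meant.

How it is judged:
On the way:
1. the spiral slab lies on its back, fossil up (angle between spiral_slab's own x axis and vertical below 0.12 rad and height (world z) of slab_mid below 0.045 m), for 0.2 s.
At the end, for the whole second after the job is handed in: The spiral slab lies at rest flat on the felt on its back, fossil up (within 0.12 rad), its upper back edge within 6 mm of the near rail's inner face and parallel to it within 0.1 rad; the other two slabs still stand (within 0.1 rad) within 25 mm of where they were (angle between spiral_slab's own x axis and vertical below 0.12 rad and x of slab_back_top in the frame of tray_rail below 0.006 m and height (world z) of each of slab_back_top, slab_back_foot below 0.024 m and angle between the y axis of spiral_slab and the y axis of tray, either way round below 0.1 rad and linear speed of spiral_slab below 0.01 m/s and angle between each of frond_slab, coral_slab's own z axis and vertical below 0.1 rad and distance of each of frond_slab, coral_slab from where it was at the start of the episode below 0.025 m); the robot touches nothing.
It fails at once if the spiral slab is lifted: its lower back edge rises more than 15 mm off the felt (height (world z) of slab_back_foot above 0.031 m).
It fails at once if the spiral slab is lifted: its middle rises more than 60 mm above the felt (height (world z) of slab_mid above 0.076 m).
It fails at once if another slab is tipped or shifted more than 25 mm (angle between any of frond_slab, coral_slab's own z axis and vertical above 0.3 rad or distance of any of frond_slab, coral_slab from where it was at the start of the episode above 0.025 m).
It fails at once if a bystander on the table is moved more than 30 mm (distance of any of jar, loupe, brush, hammer, nodule from where it was at the start of the episode above 0.03 m).
It also fails if it takes over 40 s, if anything falls off the work surface, if the arm or the gripper's body presses on something with over 40 N, if the wrist force passes 120 N, or if a joint passes its speed limit or range.

## Robot

A 6-joint arm with a two-finger parallel gripper is mounted at the origin on the work surface. World frame = base frame: x ahead of the robot, y to its left, z up, the work surface at z = 0. Lengths are in m, angles in rad, forces in N, time in s.
With the tool pointing down it reaches from about 0.425 to 0.95 m from the base axis. Payload 3.5 kg.
Tool frame: the origin (TCP) lies on the centre line of the jaws, within the pads' length; the fingertips stand ahead of it and the grasp point (between the pads) lies 11 mm behind it (tips_ahead is the z of the fingertips in the tool frame, in m); z points along the fingers, y is the direction in which the jaws open and shut (so a half turn about z gives the same grasp; the last joint's range is limited). The gripper opens to 85 mm and grips with 20 to 120 N. Pads are 22 mm wide; open, the fingers measure 114 mm over their backs; the gripper's body (76 mm by 85 mm) begins 54 mm behind the grasp point. The pads swing forward as they close: fully open they stand 13 mm farther back than shut.
Start: joints at [1.079, 0.286, 1.577, -0, 1.279, -0.15], TCP at [0.226, 0.636, 0.239] pointing down, gripper open.
Joint ranges: [-2.77, 2.77], [-0.9, 2.22], [0.21, 2.48], [-1.53, 4.67], [0.24, 2.81], [-2.84, 2.84]. Speed limits (rad/s): [2.79, 2.79, 3.14, 3.14, 3.14, 3.14].

## Interface

Orientations are given as a unit quaternion [x, y, z, w].
In Python, from plant import * gives the robot as it stands. The module is installed in compiled form; this text tells all that it offers.
- The arm moves only by the tool move_arm, never from a script. Its arguments are lists of equal length, an entry for each row: "linear": the shift along the world's x, y, z in m, a list of three; "twist": the turn, a rotation vector about the world's x, y, z in degrees, a list of three. A call has 1 to 20 rows; each row shifts and turns the pose as measured when the row begins; what a row does not reach is not made up. A row lasts 1/12 s, in which the tool goes at most 41.7 mm and 7.16 degrees, less where a joint would pass 70% of its speed; a pose out of reach is approached as far as the arm can. A call is refused whole if a number of a shift passes 0.0417 or a number of a turn 7.16, either way. A call with a gripper value outside its range is refused whole. "grip" is the opening, from 0 (shut) to 1 (fully open), set as the call begins (left out, the last holds). The fingers move at their own pace and stop on an object; "force" is the grip in N (left out, the last holds). Time passes only in rows, so rows that do not move let the fingers close. It gives the time, the measured TCP pose, the force and the opening at its end, in the units of the state.
- get_state(): the state, without advancing time (a new reading comes with each control period).
- read_camera(name): name is "side" or "top" or "wrist"; returns a dict with "img" (480x640x3 uint8, blue, green, red), "depth" (480x640 float32, m along the optical axis (not along the pixel's ray), 0 where there is no reading), "fx", "fy", "cx", "cy" (pixels), "dist" ([k1, k2, p1, p2, k3] as OpenCV has them; the pictures are not rectified), "rvec" (rotation vector, rad) and "tvec" (3), from world to camera coordinates, as OpenCV has them. Camera axes: x right, y down, z forward; pixel columns grow to the right and rows downward; lengths in m; the calibration is good to about 2 mm. A picture is of the moment at which its call begins.
- sign_off(): hands the job in, once; it reports no verdict.
The state is a dict: "time": time; "qpos": joint angles; "dq": joint speeds; "joint_efforts": joint torques, N m; "eef_pos": TCP position; "tcp_rot": TCP orientation; "contact_force": force on the tool from outside, world axes, zero at the start; "wrist_torque": the same for the moment, N m; "opening": opening from 0.0 (shut) to 1.0 (fully open).
Only numpy, scipy, OpenCV 4.12 (cv2) and the standard library are available. Lean on these libraries where they do the work, as an engineer would, in place of code of your own. Each camera call takes 0.05 s, during which the arm holds its last target.

## Working session

There is one attempt and no reset: what is moved stays moved. The work goes in short steps, Python scripts to look and compute and a tool call to move; the robot and the scene stay as the last step left them, time stands still between calls to the robot, and variables do not carry over. Pictures are saved under pics/ and viewed, and the job is handed in when it is done.

Besides the shell and the picture viewer there is one more tool, called after "Request:" as name(argument=value, ...) on one line, values as JSON. move_arm: Moves the arm, as the interface text tells. Its arguments: {"type":"object","properties":{"linear":{"type":"array","items":{"type":"array","items":{"type":"number"}}},"twist":{"type":"array","items":{"type":"array","items":{"type":"number"}}},"grip":{"type":"number"},"force":{"type":"number"}},"required":["linear","twist"]}

```bash
mkdir -p pics; python3 - <<'E'
from plant import *
import cv2,pickle
s=get_state();print({k:s[k] for k in s})
for n in("top","side","wrist"):
    c=read_camera(n);cv2.imwrite(f"pics/{n}0.png",c["img"]);pickle.dump(c,open(f"{n}0.pkl","wb"))
    R=cv2.Rodrigues(c["rvec"])[0];print(n,(-R.T@c["tvec"].ravel()).round(3),c["fx"],R[2].round(2),c["dist"])
try: print(tips_ahead)
except Exception as e: print(e)
E
```

```text
{'time': 0.0, 'qpos': array([ 1.07900812e+00,  2.87232410e-01,  1.57817557e+00,  4.47291517e-06,
        1.27862556e+00, -1.50009801e-01]), 'dq': array([ 6.53826730e-04,  4.43451785e-04,  6.30800646e-05, -1.10275834e-04,
        1.44663420e-03,  2.05504701e-04]), 'joint_efforts': array([ 2.94270721e-04, -4.05983591e+01, -2.92626768e+01, -1.32032219e-04,
        5.79559404e-03, -6.13659651e-06]), 'eef_pos': array([0.22590503, 0.63539215, 0.23790345]), 'tcp_rot': array([ 1.70059177e-01,  9.85433096e-01, -1.15746562e-03, -3.86983084e-04]), 'contact_force': array([ 0.7574763 ,  0.45518839, -0.33123763]), 'wrist_torque': array([ 0.06348757,  0.01603117, -0.03313427]), 'opening': 1.002189428850263}
top [ 0.359 -0.077  1.384] 480.4093584253456 [ 0.16 -0.01 -0.99] [-0.06771009  0.          0.          0.          0.        ]
side [ 0.382 -1.252  0.804] 496.5405341821024 [ 0.13  0.85 -0.52] [0.04496937 0.         0.         0.         0.        ]
wrist [0.146 0.664 0.373] 419.9064485776651 [ 0.31 -0.11 -0.94] [-0.0970246  0.         0.         0.         0.       ]
0.008
```

View pics/top0.png

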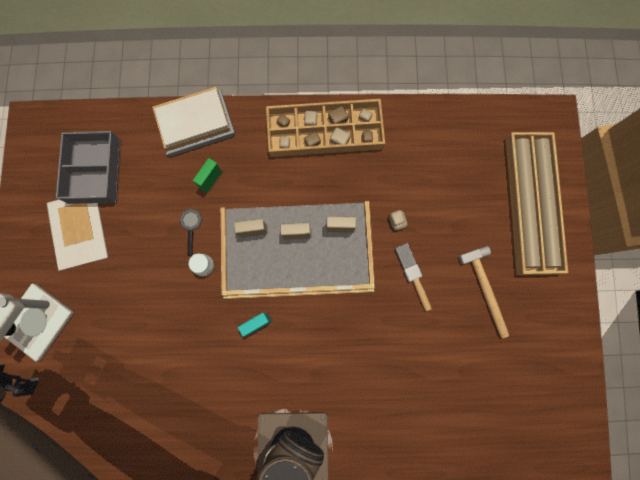

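View pics/side0.png

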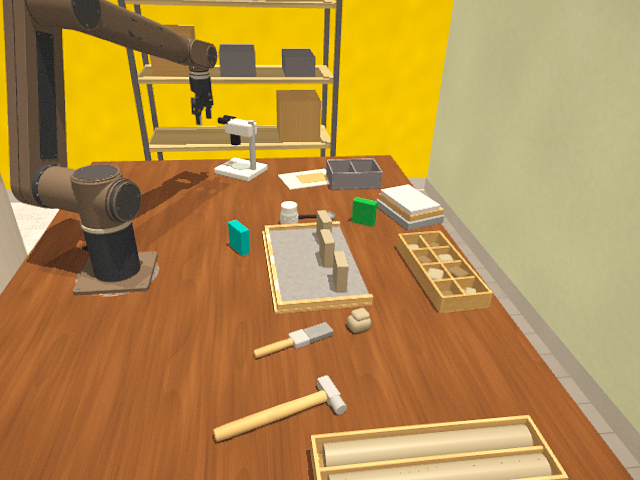

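View pics/wrist0.png

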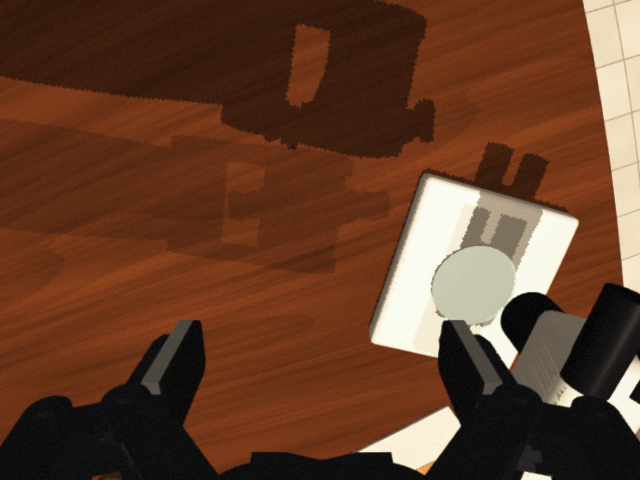

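The top view shows three beige slabs at about (250,228), (295,230) and (341,223). A turquoise decoy is at (254,325) and a green one at (207,176). The fossil faces are hidden in this view, so I'll measure the tray and slabs first and then look from the far side with the wrist camera.

```bash
cat > h.py <<'E'
import cv2,numpy as np,pickle
def ray(c,uv):
    K=np.array([[c["fx"],0,c["cx"]],[0,c["fy"],c["cy"]],[0,0,1]])
    p=cv2.undistortPoints(np.array(uv,float).reshape(-1,1,2),K,np.array(c["dist"],float)).reshape(-1,2)
    R=cv2.Rodrigues(np.array(c["rvec"],float))[0];o=-R.T@np.array(c["tvec"],float).ravel()
    return o,np.c_[p,np.ones(len(p))]@R
def onz(c,uv,z):
    o,d=ray(c,uv);return o+d*((z-o[2])/d[:,2])[:,None]
def proj(c,P):
    K=np.array([[c["fx"],0,c["cx"]],[0,c["fy"],c["cy"]],[0,0,1]])
    return cv2.projectPoints(np.array(P,float).reshape(-1,1,3),np.array(c["rvec"],float),np.array(c["tvec"],float),K,np.array(c["dist"],float))[0].reshape(-1,2)
def cloud(c):
    v,u=np.mgrid[:480,:640];o,d=ray(c,np.c_[u.ravel(),v.ravel()])
    return (o+d*c["depth"].ravel()[:,None]).reshape(480,640,3)
E
python3 - <<'E'
from h import *
c=pickle.load(open("top0.pkl","rb"))
P=cloud(c)
roi=np.zeros((480,640),bool);roi[195:305,212:385]=1
z=P[...,2]
m=(roi&(z>0.085)&(z<0.12)).astype(np.uint8)
n,l,st,ce=cv2.connectedComponentsWithStats(m)
for i in range(1,n):
    if st[i,4]<60:continue
    q=P[l==i];zt=np.median(q[:,2])
    cs,_=cv2.findContours((l==i).astype(np.uint8),0,2)
    w=onz(c,cs[0].reshape(-1,2),0.101)[:,:2]
    r=cv2.minAreaRect((w*1000).astype(np.float32));print(ce[i],st[i],zt,r)
# tray outline
hsv=cv2.cvtColor(c["img"],cv2.COLOR_BGR2HSV)
m=(roi&(abs(z-0.030)<.006)&(hsv[...,1]>60)).astype(np.uint8)*255
cv2.imwrite("pics/m.png",np.hstack([cv2.resize(c["img"][190:310,205:390],None,fx=4,fy=4,interpolation=2)]))
for pt in [(221,292),(373,288)]: print(onz(c,[pt],.03))
g=(roi&(abs(z-.016)<.005)&(hsv[...,1]<50)).astype(np.uint8)
cs,_=cv2.findContours(g,0,2);cc=max(cs,key=cv2.contourArea)
w=onz(c,cc.reshape(-1,2),.016)[:,:2];print(cv2.minAreaRect((w*1000).astype(np.float32)),np.median(P[g>0][:,2]))
print(cv2.boxPoints(cv2.minAreaRect((w*1000).astype(np.float32))))
E
```

```text
[340.73731343 221.68059701] [327 216  29  12 335] 0.10087719019024433 ((614.2701416015625, -139.73658752441406), (76.49018859863281, 30.53401756286621), 89.30744934082031)
[248.59649123 225.51169591] [234 219  30  14 342] 0.1005962359039515 ((606.0072631835938, 111.79010009765625), (32.7137565612793, 80.99375915527344), 6.527022361755371)
[294.6519174  228.51917404] [280 223  30  13 339] 0.10080324910834215 ((596.0580444335938, -13.27132797241211), (32.30918884277344, 79.48612976074219), 2.0561017990112305)
[[0.43065525 0.19819193 0.03      ]]
[[ 0.43659036 -0.22953811  0.03      ]]
((562.31298828125, -13.448806762695312), (236.70880126953125, 403.21630859375), 1.993527889251709) 0.016016991813035064
[[ 437.01697  183.92018]
 [ 451.04346 -219.05208]
 [ 687.609   -210.8178 ]
 [ 673.5825   192.15446]]
```

View pics/m.png

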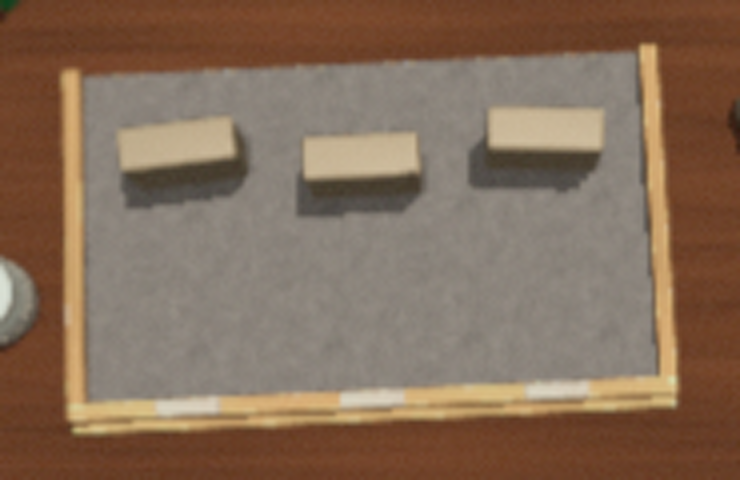

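Request:
move_arm(linear=[[0,0,0.04],[0,0,0.04],[0,0,0.04],[0.02,-0.036,0],[0.02,-0.036,0],[0.02,-0.036,0],[0.02,-0.036,0],[0.02,-0.036,0],[0.02,-0.036,0],[0.02,-0.036,0],[0.02,-0.036,0],[0.02,-0.036,0],[0.02,-0.036,0],[0.02,-0.036,0],[0.02,-0.036,0],[0.02,-0.036,0],[0.02,-0.036,0],[0.02,-0.036,0],[0.02,-0.036,0],[0.02,-0.036,0]], twist=[[0,0,0],[0,0,0],[0,0,0],[0,0,-7],[0,0,-7],[0,0,-7],[0,0,-7],[0,0,-7],[0,0,-7],[0,0,-7],[0,0,-7],[0,0,-7],[0,0,-7],[0,0,-7],[0,0,-7],[0,0,-7],[0,0,-7],[0,0,-7],[0,0,-7],[0,0,-7]], grip=0.5)

```text
time: 1.82
eef_pos: [0.5581, 0.0117, 0.3549]
tcp_rot: [0.943, 0.332, 0.002, -0.006]
contact_force: [1.2, 0.7, 0.6]
opening: 0.497
```

Request:
move_arm(linear=[[0.026,-0.004,-0.005],[0.026,-0.004,-0.005],[0.026,-0.004,-0.005],[0.026,-0.004,-0.005],[0.026,-0.004,-0.005],[0.026,-0.004,-0.005],[0.0,0,-0.015],[0,0,-0.015],[0,0,-0.015],[0,0,0]], twist=[[0,0,-6.5],[0,0,-6.5],[0,0,-6.5],[0,0,-6.5],[0,0,-6.5],[0,0,-6.5],[0,6,0],[0,6,0],[0,6,0],[0,0,0]])

```text
time: 2.65
eef_pos: [0.7224, -0.0261, 0.27]
tcp_rot: [0.986, -0.03, -0.163, 0.001]
contact_force: [-0.1, 0.3, -3.5]
opening: 0.501
```

```bash
python3 - <<'E'
from plant import *
import cv2,pickle
for n in("wrist",):
    c=read_camera(n);cv2.imwrite(f"pics/{n}1.png",c["img"]);pickle.dump(c,open(f"{n}1.pkl","wb"))
s=get_state();print(s["eef_pos"],s["tcp_rot"],s["qpos"].round(2))
E
```

```text
[ 0.72229091 -0.02601276  0.27257493] [ 0.98659793 -0.02972077 -0.16043476  0.00137504] [-0.16  0.55  1.19 -0.04  1.72  1.47]
```

View pics/wrist1.png

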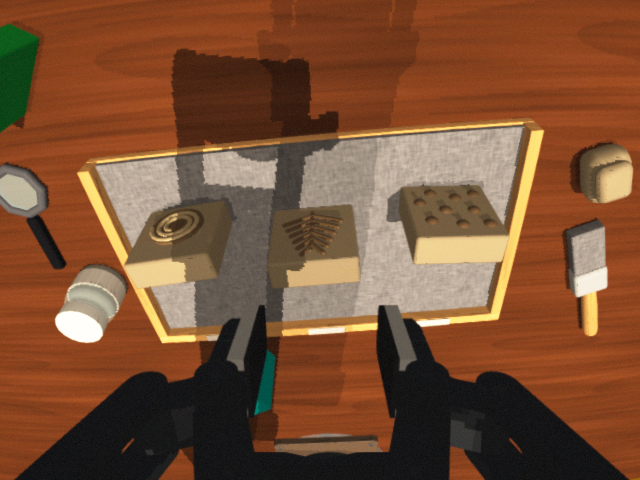

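In the wrist view, the slab at (178,240) has the spiral, (313,245) the frond and (453,222) the coral bumps. The green look-alike is at (15,80), outside the tray. The left slab, on the jar side (+y), fits because of its coiled rings, so I'll confirm it with a crop.

```bash
python3 - <<'E'
from h import *
c=pickle.load(open("wrist1.pkl","rb"))
cv2.imwrite("pics/crop1.png",cv2.resize(c["img"][180:300,110:260],None,fx=5,fy=5,interpolation=2))
R=cv2.Rodrigues(c["rvec"])[0];print((-R.T@c["tvec"].ravel()).round(3),R[2].round(2))
# jar, rail and slab top edges
print("top far edge corners",onz(c,[(126,281),(213,278),(137,254),(216,251)],.101))
P=cloud(c);z=P[...,2]
m=np.zeros((480,640),np.uint8);m[180:300,110:245]=1
m&=((z>.093)&(z<.106)).astype(np.uint8)
q=P[m>0];print(q.mean(0),cv2.minAreaRect((q[:,:2]*1000).astype(np.float32)),m.sum())
for n in[(107,275)]: print(P[n[1],n[0]])
j=np.zeros_like(m);j[255:350,50:130]=1;j&=((z>.05)&(z<.1)).astype(np.uint8);q=P[j>0];print("jar",q.min(0),q.max(0))
E
```

```text
[ 0.845 -0.032  0.371] [-0.61  0.03 -0.79]
top far edge corners [[0.59899552 0.1551827  0.101     ]
 [0.59776856 0.07501648 0.101     ]
 [0.62936985 0.13429818 0.101     ]
 [0.62809599 0.065702   0.101     ]]
[0.61079152 0.10906269 0.10023195] ((607.7045288085938, 111.26795959472656), (31.28339385986328, 79.93341064453125), 6.2876877784729) 2654
[0.53180714 0.23432123 0.01551298]
jar [0.48167615 0.14613294 0.05002855] [0.61817406 0.28005123 0.09990941]
```

View pics/crop1.png

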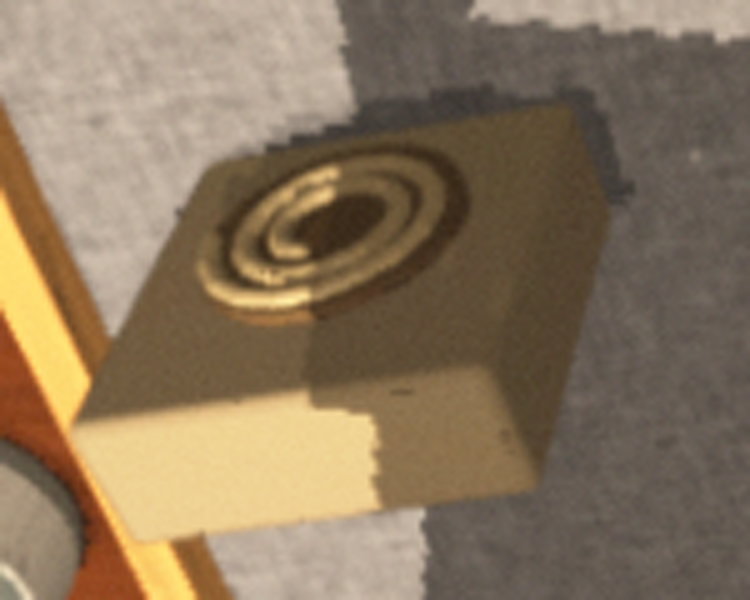

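The crop confirms it: concentric coils on the left slab. Its centre is at about (0.607, 0.111) with yaw of about 6.4°, and the tray yaw is about 2°. I'll move in behind its top.

Request:
move_arm(linear=[[-0.0135,0.036,0],[-0.0135,0.036,0],[-0.0135,0.036,0],[-0.0135,0.036,0],[0,0,-0.02],[0,0,-0.03],[0,0,0]], twist=[[0,-4.6,2.5],[0,-4.6,2.5],[0,-4.6,2.5],[0,-4.6,2.5],[0,0,0],[0,0,0],[0,0,0]], grip=0.5)

```text
time: 3.28
eef_pos: [0.6651, 0.1226, 0.2307]
tcp_rot: [0.998, 0.059, 0.022, 0.008]
contact_force: [-0.0, 0.4, -1.7]
opening: 0.499
```

```bash
cat > st.py <<'E'
from plant import *
from scipy.spatial.transform import Rotation as R
import numpy as np
s=get_state();M=R.from_quat(s["tcp_rot"]).as_matrix()
print(round(s["time"],2),s["eef_pos"].round(4),"yaw",np.degrees(np.arctan2(M[1,0],M[0,0])).round(2),"z",M[:,2].round(3),"F",s["contact_force"].round(1),s["opening"])
E
python3 st.py
```

```text
3.28 [0.6651 0.1226 0.2307] yaw 6.77 z [ 0.045 -0.014 -0.999] F [-0.   0.4 -1.7] 0.4991777152599996
```

Request:
move_arm(linear=[[0.004,-0.003,-0.01],[0,0,-0.03],[0,0,-0.035],[0,0,-0.035],[0,0,-0.02],[0,0,-0.005],[0,0,0]], twist=[[0.8,2.6,-0.3],[0,0,0],[0,0,0],[0,0,0],[0,0,0],[0,0,0],[0,0,0]])

```text
time: 3.87
eef_pos: [0.6752, 0.1183, 0.1171]
tcp_rot: [0.998, 0.055, 0.02, -0.0]
contact_force: [0.5, 0.3, 0.7]
opening: 0.502
```

```bash
python3 st.py;  python3 - <<'E'
from plant import *
import cv2,pickle
c=read_camera("wrist");cv2.imwrite("pics/wrist2.png",c["img"]);pickle.dump(c,open("wrist2.pkl","wb"))
c=read_camera("side");cv2.imwrite("pics/side2.png",cv2.resize(c["img"][180:330,230:400],None,fx=4,fy=4))
E
```

```text
3.87 [0.6752 0.1183 0.1171] yaw 6.36 z [ 0.039  0.002 -0.999] F [0.5 0.3 0.7] 0.5018102407279069
```

View pics/wrist2.png

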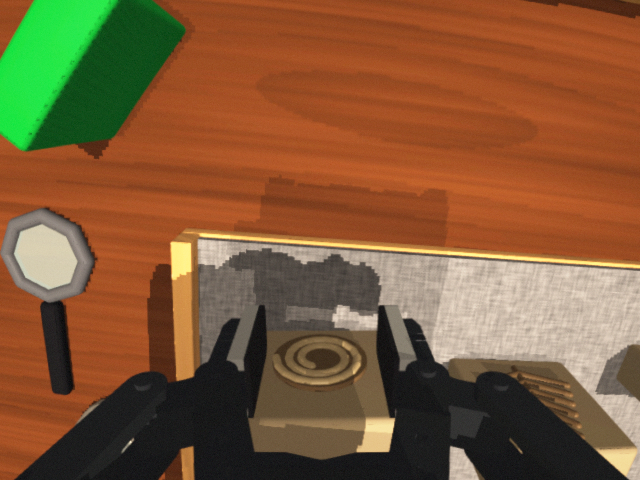

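View pics/side2.png

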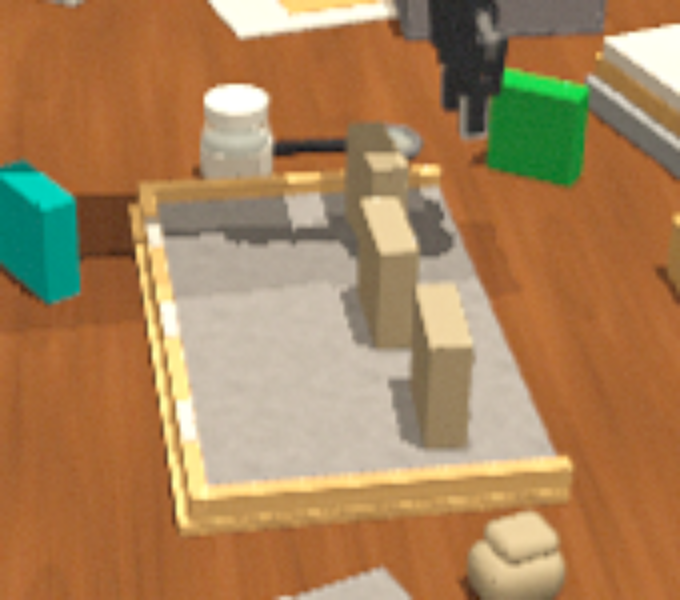

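The wrist view shows the fingers centred on the spiral slab (coil at (320,360)), and the side view shows them on its far side, clear. I'll lower to push height next.

Request:
move_arm(linear=[[-0.004,0,-0.013],[-0.002,0,-0.01],[0,0,-0.002],[0,0,0]], twist=[[0,1.2,0],[0,1,0],[0,0,0],[0,0,0]])

```text
time: 4.3
eef_pos: [0.6743, 0.1183, 0.1006]
tcp_rot: [0.998, 0.055, 0.007, -0.001]
contact_force: [-0.2, 0.4, 0.0]
opening: 0.501
```

```bash
python3 st.py
```

```text
4.3 [0.6743 0.1183 0.1006] yaw 6.34 z [ 0.014  0.003 -1.   ] F [-0.2  0.4  0. ] 0.500561819200219
```

Request:
move_arm(linear=[[0,0,-0.007],[0,0,-0.005],[-0.01,-0.001,-0.002],[-0.01,-0.001,0],[-0.008,-0.001,0],[-0.006,-0.001,0]], twist=[[0,0,0],[0,0,0],[0,0,0],[0,0,0],[0,0,0],[0,0,0]])

```text
time: 4.8
eef_pos: [0.6405, 0.1144, 0.0846]
tcp_rot: [0.998, 0.055, 0.008, -0.001]
contact_force: [0.4, -0.8, -0.2]
opening: 0.501
```

Request:
move_arm(linear=[[0,0,0.005],[0,0,0.003],[-0.005,0,0],[-0.006,-0.001,0],[-0.006,-0.001,0]], twist=[[0,0,0],[0,0,0],[0,0,0],[0,0,0],[0,0,0]])

```text
time: 5.22
eef_pos: [0.6242, 0.1124, 0.0949]
tcp_rot: [0.998, 0.056, 0.01, -0.001]
contact_force: [1.9, 0.6, 0.9]
opening: 0.497
```

```bash
python3 st.py;  python3 - <<'E'
from plant import *
import cv2,pickle
c=read_camera("wrist");cv2.imwrite("pics/wrist3.png",c["img"])
c=read_camera("side");cv2.imwrite("pics/side3.png",cv2.resize(c["img"][180:300,230:400],None,fx=4,fy=4))
E
```

```text
5.22 [0.6242 0.1124 0.0949] yaw 6.37 z [ 0.021  0.003 -1.   ] F [1.9 0.6 0.9] 0.49704116198777537
```

View pics/side3.png

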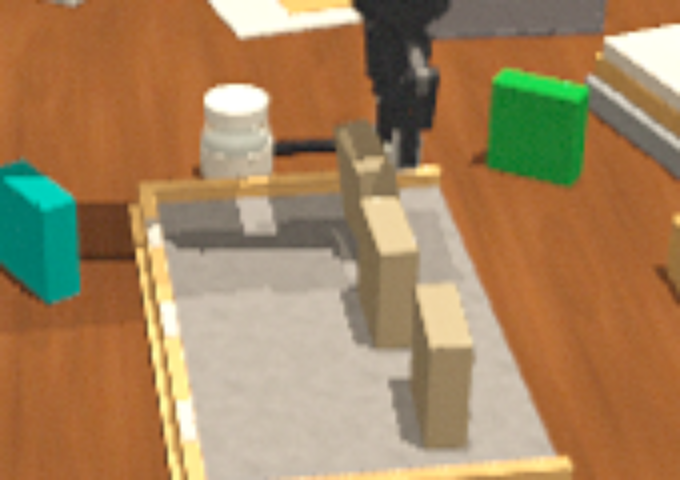

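View pics/wrist3.png

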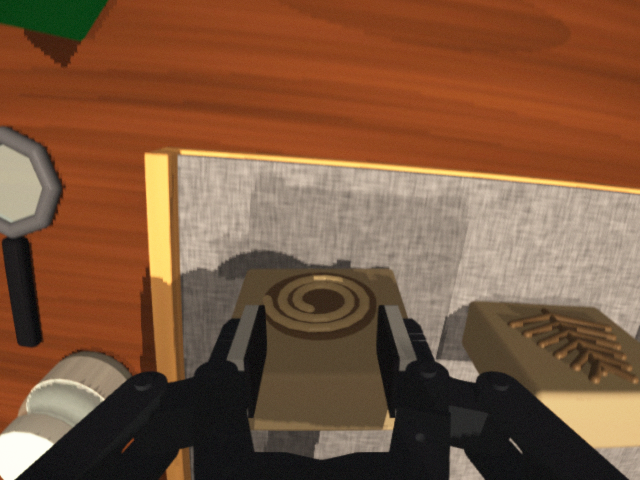

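The slab is tilting towards the robot (side view around (365,150)), with about 2 N on the tool. I'll keep pushing until it falls.

Request:
move_arm(linear=[[-0.006,-0.001,-0.002],[-0.006,-0.001,0],[-0.006,-0.001,0],[-0.006,-0.001,0],[-0.006,-0.001,0],[0,0,0],[0,0,0]], twist=[[0,0,0],[0,0,0],[0,0,0],[0,0,0],[0,0,0],[0,0,0],[0,0,0]])

```text
time: 5.9
eef_pos: [0.5876, 0.1065, 0.0908]
tcp_rot: [0.998, 0.055, 0.007, -0.001]
contact_force: [0.2, -0.7, -0.5]
opening: 0.501
```

```bash
python3 st.py;  python3 - <<'E'
from plant import *
import cv2,pickle
c=read_camera("wrist");cv2.imwrite("pics/wrist4.png",c["img"])
c=read_camera("side");cv2.imwrite("pics/side4.png",cv2.resize(c["img"][180:300,230:400],None,fx=4,fy=4))
E
```

```text
5.9 [0.5876 0.1065 0.0908] yaw 6.35 z [ 0.014  0.003 -1.   ] F [ 0.2 -0.7 -0.5] 0.5010939872938996
```

View pics/side4.png

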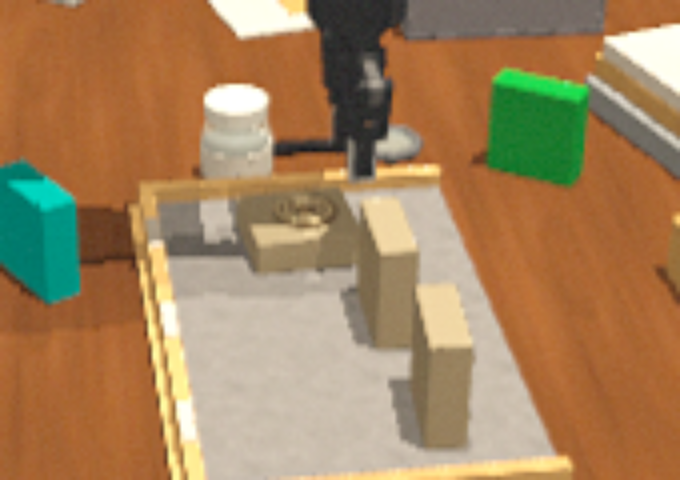

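View pics/wrist4.png

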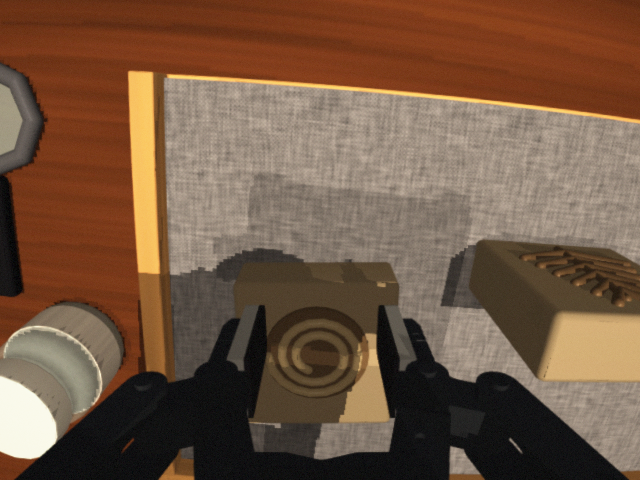

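The slab lies on its back with the fossil up, and the other two still stand. Next I'll back off over the open felt and measure.

Request:
move_arm(linear=[[0.02,0.002,0.01],[0.02,0.002,0],[0.015,0.002,0],[0,0,0],[0,0,0]], twist=[[0,0,-2],[0,0,-1],[0,0,-1],[0,0,0],[0,0,0]])

```text
time: 6.42
eef_pos: [0.6444, 0.1129, 0.1004]
tcp_rot: [1.0, 0.019, 0.006, -0.001]
contact_force: [-0.2, -0.6, -0.4]
opening: 0.499
```

```bash
python3 st.py;  cat > meas.py <<'E'
from plant import *
from h import *
import sys
c=read_camera("top");P=cloud(c);z=P[...,2]
cv2.imwrite("pics/top%s.png"%sys.argv[1],cv2.resize(c["img"][190:310,205:390],None,fx=4,fy=4,interpolation=2))
roi=np.zeros((480,640),np.uint8);roi[205:300,225:275]=1
m=roi&((z>.036)&(z<.056)&(P[...,0]<.62)&(P[...,0]>.44)).astype(np.uint8)
m=cv2.morphologyEx(m,cv2.MORPH_OPEN,np.ones((3,3)))
n,l,st,ce=cv2.connectedComponentsWithStats(m);i=1+st[1:,4].argmax()
cs,_=cv2.findContours((l==i).astype(np.uint8),0,2)
w=onz(c,cs[0].reshape(-1,2),.046)[:,:2]*1000
r=cv2.minAreaRect(w.astype(np.float32));print(st[i],r);print(cv2.boxPoints(r))
E
python3 meas.py 5
```

```text
6.42 [0.6444 0.1129 0.1004] yaw 2.18 z [ 0.012  0.002 -1.   ] F [-0.2 -0.6 -0.4] 0.49927998141166785
[249 234  21  32 575] ((547.4116821289062, 93.60311126708984), (85.092529296875, 57.46845626831055), 6.487582683563232)
[[501.89124  117.34612 ]
 [508.38452   60.245674]
 [592.9321    69.8601  ]
 [586.43884  126.96055 ]]
```

View pics/top5.png

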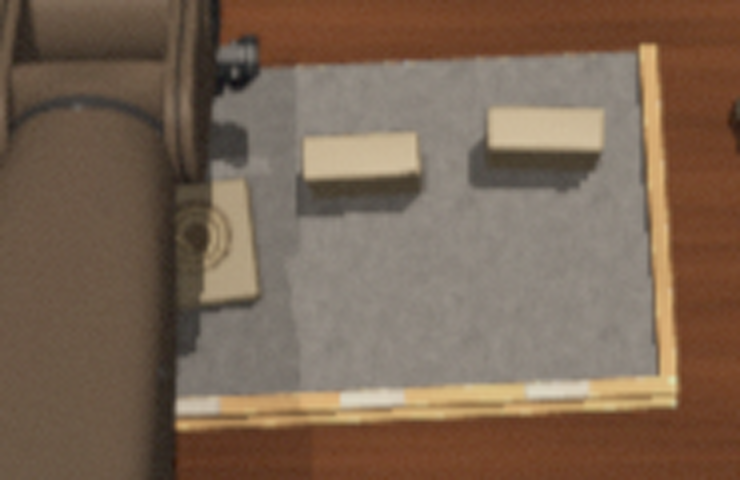

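Request:
move_arm(linear=[[-0.006,-0.004,-0.02],[-0.004,-0.003,-0.02],[0,0,-0.015],[0,0,-0.008],[0,0,0]], twist=[[0,0.4,0],[0,0.3,0],[0,0,0],[0,0,0],[0,0,0]])

```text
time: 6.88
eef_pos: [0.6315, 0.1057, 0.0367]
tcp_rot: [1.0, 0.02, 0.0, -0.001]
contact_force: [-0.3, -0.5, 0.3]
opening: 0.5
```

Next I'll push along the felt. Contact should come at about x = 0.60.

Request:
move_arm(linear=[[-0.012,0,0],[-0.01,-0.0005,0],[-0.008,-0.0005,0],[-0.008,-0.0005,0],[-0.008,-0.0005,0],[-0.008,-0.0005,0],[-0.008,-0.0005,0],[0,0,0]], twist=[[0,0,0],[0,0,0],[0,0,0],[0,0,0],[0,0,0],[0,0,0],[0,0,0],[0,0,0]])

```text
time: 7.55
eef_pos: [0.5678, 0.1024, 0.0408]
tcp_rot: [1.0, 0.021, 0.006, -0.001]
contact_force: [0.0, 0.1, 0.0]
opening: 0.503
```

```bash
python3 st.py;  python3 - <<'E'
from plant import *
import cv2,pickle
c=read_camera("wrist");cv2.imwrite("pics/wrist6.png",c["img"])
c=read_camera("side");cv2.imwrite("pics/side6.png",cv2.resize(c["img"][180:300,230:400],None,fx=4,fy=4))
E
```

```text
7.55 [0.5678 0.1024 0.0408] yaw 2.35 z [ 0.012  0.002 -1.   ] F [0.  0.1 0. ] 0.5028038343827881
```

View pics/side6.png

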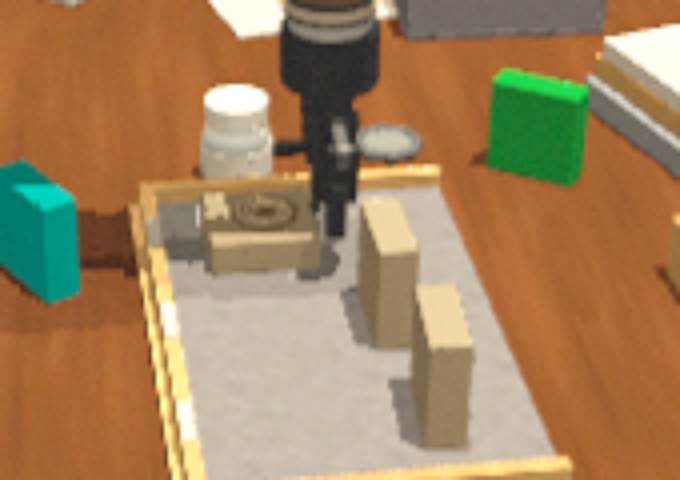

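View pics/wrist6.png

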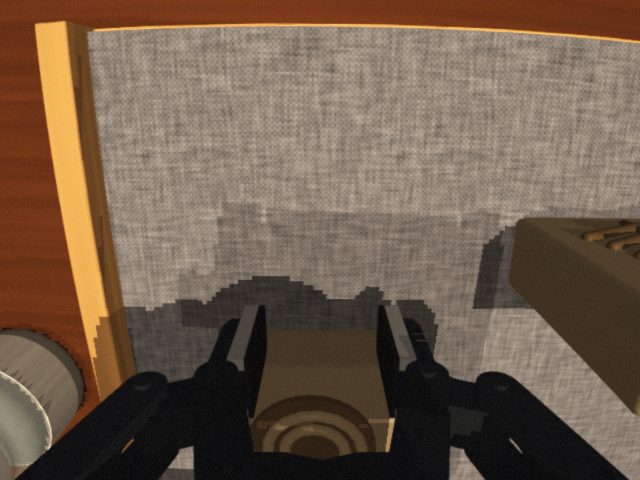

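The slab follows the fingers squarely, with its foot face at about row 335 in the wrist view. I'll continue, slowing as it nears the rail.

Request:
move_arm(linear=[[-0.008,-0.0003,-0.002],[-0.007,-0.0003,-0.001],[-0.005,0,0],[-0.004,0,0],[-0.003,0,0]], twist=[[0,0,0],[0,0,0],[0,0,0],[0,0,0],[0,0,0]])

```text
time: 8.07
eef_pos: [0.5462, 0.1015, 0.0409]
tcp_rot: [1.0, 0.02, 0.014, -0.001]
contact_force: [1.6, -0.2, -0.6]
opening: 0.5
```

```bash
python3 st.py
```

```text
8.07 [0.5462 0.1015 0.0409] yaw 2.3 z [ 0.027  0.002 -1.   ] F [ 1.6 -0.2 -0.6] 0.49975607607709094
```

Request:
move_arm(linear=[[-0.004,0,-0.002],[-0.004,0,-0.001],[-0.004,0,0]], twist=[[0,0.5,0],[0,0,0],[0,0,0]])

```text
time: 8.32
eef_pos: [0.5366, 0.1015, 0.04]
tcp_rot: [1.0, 0.02, 0.013, -0.001]
contact_force: [2.6, -0.4, -0.3]
opening: 0.499
```

```bash
python3 st.py
```

```text
8.32 [0.5366 0.1015 0.04  ] yaw 2.28 z [ 0.026  0.002 -1.   ] F [ 2.6 -0.4 -0.3] 0.4993239460456621
```

Request:
move_arm(linear=[[-0.003,0,0],[-0.003,0,0]], twist=[[0,0,0],[0,0,0]])

```text
time: 8.48
eef_pos: [0.5338, 0.101, 0.0413]
tcp_rot: [1.0, 0.019, 0.019, -0.001]
contact_force: [12.2, -0.3, -1.3]
opening: 0.499
```

```bash
python3 st.py
```

```text
8.48 [0.5338 0.101  0.0413] yaw 2.22 z [ 0.037  0.002 -0.999] F [12.2 -0.3 -1.3] 0.49877203169955475
```

The force jumped to 12 N, so the slab has reached the rail. I'll press once more to seat it, then back off and clear the view.

Request:
move_arm(linear=[[-0.003,0,0],[0,0,0],[0.008,0,0],[0.015,0,0],[0.02,0,0.005],[0,0,0.03],[0,0,0.04],[0.02,-0.01,0.04],[0.02,-0.04,0.03],[0.02,-0.04,0.02],[0.02,-0.04,0],[0.02,-0.04,0],[0.02,-0.04,0],[0,-0.04,0],[0,0,0]], twist=[[0,0,0],[0,0,0],[0,0,0],[0,0,0],[0,0,0],[0,0,0],[0,0,0],[0,0,0],[0,0,0],[0,0,0],[0,0,0],[0,0,0],[0,0,0],[0,0,0],[0,0,0]])

```text
time: 9.73
eef_pos: [0.6661, -0.1349, 0.1872]
tcp_rot: [1.0, 0.025, -0.018, -0.003]
contact_force: [-0.4, 0.5, -0.3]
opening: 0.502
```

```bash
python3 st.py; sed -i 's/>.44)/>.41)/' meas.py; python3 meas.py 7; python3 - <<'E'
from plant import *
import cv2,pickle
c=read_camera("side");cv2.imwrite("pics/side7.png",cv2.resize(c["img"][180:330,230:400],None,fx=4,fy=4))
c=read_camera("top");pickle.dump(c,open("top7.pkl","wb"))
E
```

```text
9.73 [ 0.6661 -0.1349  0.1872] yaw 2.82 z [-0.036  0.006 -0.999] F [-0.4  0.5 -0.3] 0.5023646801059922
[239 258  30  32 813] ((481.26922607421875, 104.03450012207031), (85.10138702392578, 80.1867446899414), 2.9153997898101807)
[[436.73438  141.9118  ]
 [440.8128    61.828835]
 [525.8041    66.157196]
 [521.72565  146.24017 ]]
```

View pics/top7.png

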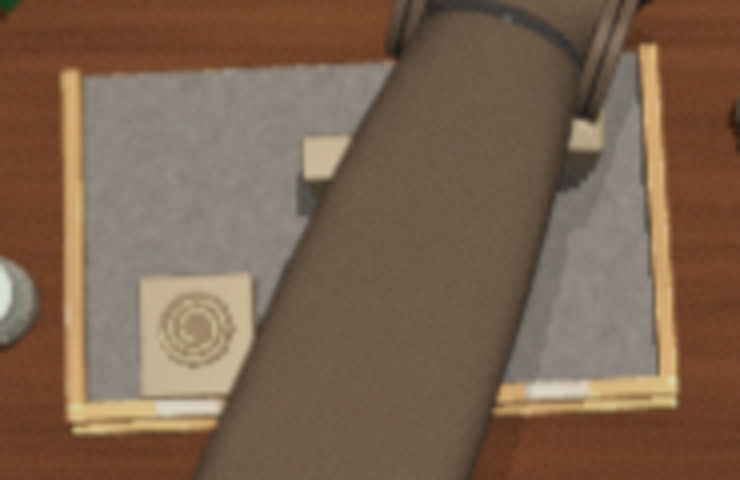

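View pics/side7.png

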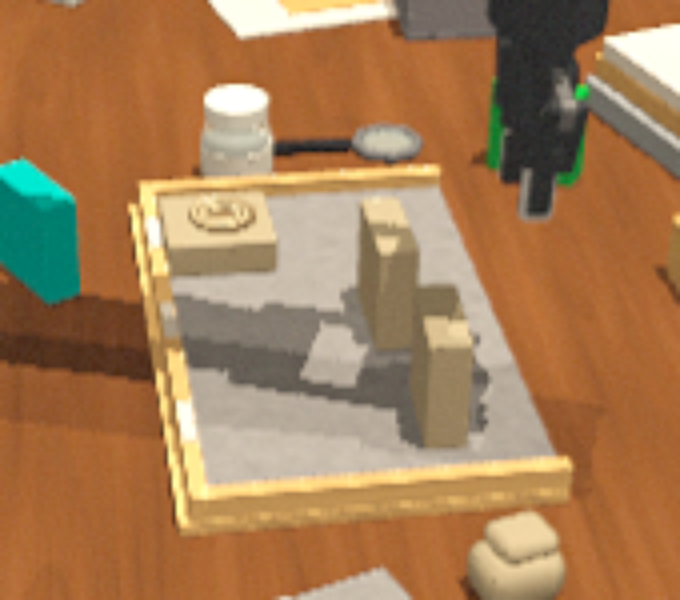

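The slab is flush at the rail: its near edge is at about x = 0.439 against an estimated rail face of 0.440, and it is about 1° off parallel. The gripper is clear of everything, so I'll hand the job in.

```bash
python3 -c "
from plant import *
sign_off()"; python3 st.py
```

```text
the job is handed in; nothing more can be done
the job is handed in; nothing more can be done
```

I tipped the spiral slab onto its back and pushed it flush against the near rail, then handed the job in at about 10 s on the robot's clock. It was the left slab, on the jar side; I picked it out from its coil in the wrist camera.

- **Tipping:** I pushed near its top with the half-open fingers, using only about 2 N.
- **Sliding:** I pushed it along the felt by its foot face until the force jumped to 12 N at the rail, then backed off.
- **Slab position:** the last top view showed it fossil up, with its near edge at x ≈ 0.439 m against a rail face estimated at 0.440 m. That 1 mm overlap is within calibration error. It lies about 1° off parallel to the rail.
- **Everything else:** the frond and coral slabs, jar, loupe and nodule looked undisturbed in the last side view. I did not re-measure them, and the arm hid part of those slabs in the top view. I also did not check the brush and hammer at the end, but the arm never went near them.
- **Robot:** the gripper was clear of everything at hand-in. No check failed.

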